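Put the rear bike light on charge

TASK

Put the white rear light on charge, using only your fingertips to press and without picking anything up: first press the round red button on top of the light to switch it off, then press the green-marked half of the charger's rocker fully down to switch the charger on, and last press the yellow key in front of the bay in which the white light sits. Press the button and the key fully in and let each come back up; leave the other two yellow keys unpressed, the light seated in its bay and everything else where it stands.

Things in the scene. Friction and masses are not known exactly. Their poses are not given: they have to be found in the camera images.
- charger: grey charger block fixed to the shelf, 150 (x) by 330 (y) by 35 mm high; origin at the centre of its underside, its x from the keys to the bays (away from the robot, yaw up to 0.3 rad either way), y left, z up. Three bays at x = +30, y = +115, +35, -45 mm; one key in front of each (x = -45 mm, same y); rocker at the right end (x = -10, y = -125 mm).
- rear_light: white rear light, 40 x 40 x 30 mm with red lens strips on two sides and a round red button on top; loose, about 90 g, standing upright in one of the three bays (bay rims 6 mm high, 2 mm play all round; the other two bays hold the other lights); origin at the centre of its underside, z up.
- light_button_top (a point): centre of the top face of the light's round red button (22 mm diameter), 38 mm above the light's underside when not pressed; it is pressed straight down.
- light_button (a joint): travel of the light's button, m: 0 released, 0.005 fully pressed; spring, starts to move at about 1.2 N, fully in at about 4.2 N, comes back by itself.
- rocker_pivot (a point): pivot of the rocker (black, 56 mm long along the charger's x, 30 wide, 10 thick, between two 6 mm high guards), mid-thickness, 45 mm above the shelf. The far half (charger's +x) has a green mark near its end and is raised when off: outer top edge then 55 mm above the shelf, 44 mm when on. Push straight down about 22 mm from the pivot along the charger's +x.
- rocker (a joint): angle of the rocker, rad: 0 off (far, green half raised), 0.4 fully on (green half down); stays where it is left, moves with about 1 N at the green mark.
- bay_left (a point): centre of the floor of the left bay (44 mm square inside), 35 mm above the shelf; left is the charger's +y side
- key_left_top (a point): centre of the top face of the round yellow key (26 mm diameter) in front of the left bay, 45 mm above the shelf when released; pressed straight down
- key_left (a joint): travel of the left bay's key, m: 0 released, 0.005 fully pressed; spring, starts to move at about 1.2 N, fully in at about 4.2 N
- bay_mid (a point): centre of the floor of the middle bay (44 mm square inside), 35 mm above the shelf; left is the charger's +y side
- key_mid_top (a point): centre of the top face of the round yellow key (26 mm diameter) in front of the middle bay, 45 mm above the shelf when released; pressed straight down
- key_mid (a joint): travel of the middle bay's key, m: 0 released, 0.005 fully pressed; spring, starts to move at about 1.2 N, fully in at about 4.2 N
- bay_right (a point): centre of the floor of the right bay (44 mm square inside), 35 mm above the shelf; left is the charger's +y side
- key_right_top (a point): centre of the top face of the round yellow key (26 mm diameter) in front of the right bay, 45 mm above the shelf when released; pressed straight down
- key_right (a joint): travel of the right bay's key, m: 0 released, 0.005 fully pressed; spring, starts to move at about 1.2 N, fully in at about 4.2 N
- front_light: bystander: black round front light, 34 mm diameter, 40 mm high on a 38 mm square foot, in another bay; origin at the centre of its underside
- helmet_light: bystander: orange helmet light with a black top, 40 x 40 x 30 mm, in another bay; origin at the centre of its underside
- crank_puller: bystander: stainless steel crank puller standing upright, 52 mm high with a 90 mm cross bar, to the left of the charger; origin at the centre of its underside
- hex_set: bystander: grey folding hex key set, 95 x 32 x 22 mm, lying to the right of the charger; origin at the centre of its underside
- pad_dish: bystander: white ceramic dish of brake pads, 112 mm wide, 30 mm high, behind the charger; origin at the centre of its underside
- bell: bystander: brass bicycle bell, 54 mm wide, 35 mm high, on the far right; origin at the centre of its underside
- lube: bystander: green bottle of chain oil, 44 mm wide, 120 mm high, on the far left; origin at the centre of its underside

How it is judged (in metres and radians):
On the way, in this order (a step that is already met when the one before it is completed fails the run):
1. the light's red button is pressed in (more than 3.5 mm of its 5 mm) (value of joint light_button above 0.0035 m), for 0.1 s.
2. the charger's rocker is switched on (past 0.27 of 0.4 rad) (value of joint rocker above 0.27 rad and value of joint light_button below 0.0015 m), for 0.1 s.
3. the key in front of the white light's bay is pressed in (more than 3.5 mm of its 5 mm) (value of joint rocker above 0.27 rad and ((horizontal distance between rear_light and bay_left below 0.012 m and value of joint key_left above 0.0035 m) or (horizontal distance between rear_light and bay_mid below 0.012 m and value of joint key_mid above 0.0035 m) or (horizontal distance between rear_light and bay_right below 0.012 m and value of joint key_right above 0.0035 m))), for 0.1 s.
At the end, for the whole second after the job is handed in: The rocker is on (past 0.27 rad), the light's button and all three keys are back up (within 1.5 mm), the white light still sits upright in its bay at rest (within 12 mm of the bay's centre, within 5 mm of its floor, tilt under 0.1 rad), and nothing else has moved by 20 mm (all of step 2 and value of joint each of key_left, key_mid, key_right below 0.0015 m and (horizontal distance between rear_light and bay_left below 0.012 m or horizontal distance between rear_light and bay_mid below 0.012 m or horizontal distance between rear_light and bay_right below 0.012 m) and height (world z) of rear_light below 0.04 m and angle between rear_light's own z axis and vertical below 0.1 rad and linear speed of rear_light below 0.02 m/s and distance of each of front_light, helmet_light, crank_puller, hex_set, pad_dish, bell, lube from where it was at the start of the episode below 0.02 m); the robot touches nothing.
It fails at once if the key of a bay that does not hold the white light is pressed (3 mm or more) ((value of joint key_left above 0.003 m and not (horizontal distance between rear_light and bay_left below 0.012 m)) or (value of joint key_mid above 0.003 m and not (horizontal distance between rear_light and bay_mid below 0.012 m)) or (value of joint key_right above 0.003 m and not (horizontal distance between rear_light and bay_right below 0.012 m))).
It fails at once if a key is pressed (3 mm or more) before the rocker is on (value of joint rocker below 0.27 rad and value of joint any of key_left, key_mid, key_right above 0.003 m).
It fails at once if the light's button is pressed (3 mm or more) with the charger switched on (value of joint rocker above 0.27 rad and value of joint light_button above 0.003 m).
It fails at once if the white light is lifted (12 mm), tipped (0.3 rad) or shifted (20 mm) (height (world z) of rear_light above 0.047 m or angle between rear_light's own z axis and vertical above 0.3 rad or distance of rear_light from where it was at the start of the episode above 0.02 m).
It fails at once if another thing on the shelf is moved by 20 mm or more (distance of any of front_light, helmet_light, crank_puller, hex_set, pad_dish, bell, lube from where it was at the start of the episode above 0.02 m).
It also fails if it takes over 48 s, if anything falls off the work surface, if the arm or the gripper's body presses on something with over 40 N, if the wrist force passes 120 N, or if a joint passes its speed limit or range.

ROBOT

A 6-joint arm with a two-finger parallel gripper is mounted at the origin on the work surface. World frame = base frame: x ahead of the robot, y to its left, z up, the work surface at z = 0. Lengths are in m, angles in degrees, forces in N, time in s.
With the tool pointing down it reaches from about 0.35 to 0.875 m from the base axis. Payload 4.2 kg.
Tool frame: the origin (TCP) lies between the finger pads; the fingertips stand 11 mm ahead of it and the grasp point (between the pads) lies 8 mm behind it; z points along the fingers, y is the direction in which the jaws open and shut (so a half turn about z gives the same grasp; the last joint's range is limited). The gripper opens to 87 mm and grips with 3 to 60 N. Pads are 19 mm wide; open, the fingers measure 117 mm over their backs; the gripper's body (75 mm by 190 mm) begins 51 mm behind the grasp point.
Start: joints at [83.342, 22.042, 0.453, 0, -68.411, -14.817], TCP at [0.229, 0.582, 0.234] pointing down, gripper open.
Joint ranges: [-179.83, 179.83], [-69.29, 118.12], [-61.27, 80.66], [-181.25, 117.63], [-171.15, -9.14], [-177.46, 177.46]. Speed limits (degrees/s): [159.86, 159.86, 180, 180, 180, 180].

INTERFACE

Orientations are given as a 3x3 rotation matrix whose columns are the frame's x, y, z axes.
In Python, from station import sense, capture, get_calibration, finish_job, search_frame, cut_out gives the robot as it stands.
- The arm moves only by the tool arm_command, never from a script. Its argument "rows" is a list of rows, each an object with "fingers": the opening in per cent of the stroke, from 0 (shut) to 100 (fully open); "travel": the shift along the tool's x, y, z in cm, a list of three; "roll": the turn about the tool's z in degrees. A call has 1 to 10 rows; each row is the pose to reach, as a shift and turn from the pose commanded when the call began, along the tool's axes at that moment; what a row does not reach only later rows make up. A row lasts 1/10 s, in which the tool goes at most 50 mm and 8.59 degrees, less where a joint would pass 70% of its speed; a pose out of reach is approached as far as the arm can. A call with a gripper value outside its range is refused whole. The fingers move at their own pace and stop on an object; the grip force is fixed at half the most. Time passes only in rows, so rows that repeat a pose let the fingers close. It gives the time, the measured TCP pose, the force and the opening at its end, in the units of the state.
- sense(): the state, without advancing time (a new reading comes with each control period).
- capture(name): name is "side" or "top" or "wrist"; returns (picture, depth): 384x512x3 uint8, red, green, blue; 384x512 float32, m along the optical axis (not along the pixel's ray), 0 where there is no reading.
- get_calibration(name): a dict with "fov_y" (degrees; the focal length in pixels is half the picture's height over the tangent of half this angle, whatever the lens; pixels are square), "cx", "cy" (the principal point, pixels), "distortion" ([k1, k2, p1, p2, k3] as OpenCV has them; the pictures are not rectified), "origin" and "attitude" of the camera in the world; the wrist camera has in their place "mount" (4x4, takes a point from camera to tool coordinates, whose origin is the TCP and whose axes are the flange's). Camera axes: x right, y down, z forward; pixel columns grow to the right and rows downward; lengths in m; the calibration is good to about 2 mm. A picture is of the moment at which its call begins: read the wrist's pose just before it. get_calibration takes no time and is no camera call.
- finish_job(): hands the job in, once; it reports no verdict.
Trained networks look in the newest picture that a camera, given by its name, has taken for a name from the list of things; names that differ only in an ending like _2 or _b are one class to them, and where a whole thing is asked for, a point or a joint stands for the part that bears it (a point fixed in the world has none). Each returns a list of dicts, best first, with "p" (0 to 1); they miss things now and then, are a little off and sometimes report something else, mostly with a low value. They report only what shows in the picture. A call takes as long as a camera call.
- search_frame(camera, label): "position" ([x, y, z] in m, in world coordinates, good to about 4 mm: the middle of the surface that is visible of it).
- cut_out(camera, label): "mask" (384x512 bool, what is visible of it).
The state is a dict: "time_s": time; "joints": joint angles; "joint_velocities": joint speeds; "effort": joint torques, N m; "tcp_pos": TCP position; "ee_rot": TCP orientation; "wrist_force": force on the tool from outside, world axes, zero at the start; "moment": the same for the moment, N m; "gripper_width": opening from 0.0 (shut) to 1.0 (fully open).
Only numpy, scipy, OpenCV 4.12 (cv2) and the standard library are available. Lean on these libraries where they do the work, as an engineer would, in place of code of your own. Each camera call takes 0.05 s, during which the arm holds its last target. There are 200 camera calls.

## Working session

There is one attempt and no reset: what is moved stays moved. The work goes in short steps, Python scripts to look and compute and a tool call to move; the robot and the scene stay as the last step left them, time stands still between calls to the robot, and variables do not carry over. Pictures are saved under pics/ and viewed, about 8 in all and at most 12, crops included, and the job is handed in when it is done.

Besides the shell and the picture viewer there is one more tool, called after ">>>" by a JSON object that holds its "api" and its "payload", one argument or row to a line. arm_command: Moves the arm, as the interface text tells. Its arguments: {"type":"object","properties":{"rows":{"type":"array","items":{"type":"object","properties":{"fingers":{"type":"number"},"travel":{"type":"array","items":{"type":"number"}},"roll":{"type":"number"}}}}},"required":["rows"]}

```bash
mkdir -p pics
cat > h.py <<'E'
import numpy as np, cv2
from station import *
def cam(n,s=None):
    c=get_calibration(n)
    f=192/np.tan(np.radians(c["fov_y"]/2)); K=np.array([[f,0,c["cx"]],[0,f,c["cy"]],[0,0,1]])
    if "mount" in c:
        s=s or sense(); M=np.array(c["mount"]); R=np.array(s["ee_rot"]); 
        return K,np.array(c["distortion"]),R@M[:3,:3],R@M[:3,3]+np.array(s["tcp_pos"])
    return K,np.array(c["distortion"]),np.array(c["attitude"]),np.array(c["origin"])
def cloud(n,d,s=None):
    K,D,R,o=cam(n,s); v,u=np.mgrid[:384,:512]
    p=cv2.undistortPoints(np.stack([u,v],-1).reshape(-1,1,2).astype(float),K,D).reshape(384,512,2)
    P=np.dstack([p,np.ones((384,512))])*d[...,None]
    return P@R.T+o
def proj(n,X,s=None):
    K,D,R,o=cam(n,s); return cv2.projectPoints(((np.atleast_2d(X)-o)@R).reshape(-1,1,3),np.zeros(3),np.zeros(3),K,D)[0].reshape(-1,2)
E
python3 - <<'E'
from h import *
s=sense(); print(s["tcp_pos"],s["ee_rot"],s["time_s"])
for n in("top","side"):
    im,d=capture(n); cv2.imwrite(f"pics/{n}0.png",im[...,::-1]); np.save(n+"0.npy",d)
    for l in ("charger","rear_light","light_button_top","rocker_pivot","front_light","helmet_light","key_left_top"):
        print(n,l,[(np.round(r["position"],3).tolist(),round(r["p"],2)) for r in search_frame(n,l)[:4]])
E
```

```text
[0.22856836 0.5810911  0.23247247] [[ 9.30508940e-01 -3.66268508e-01 -7.02414720e-04]
 [-3.66269172e-01 -9.30506758e-01 -2.01653853e-03]
 [ 8.49929159e-05  2.13367999e-03 -9.99997720e-01]] 0.0
top charger [([0.536, -0.039, 0.034], 0.91)]
top rear_light [([0.583, 0.002, 0.068], 0.5)]
top light_button_top [([0.541, -0.038, 0.035], 0.73), ([0.579, 0.002, 0.074], 0.56)]
top rocker_pivot [([0.534, -0.037, 0.041], 0.59)]
top front_light [([0.586, 0.079, 0.073], 0.46)]
top helmet_light [([0.572, -0.079, 0.062], 0.58)]
top key_left_top [([0.53, -0.469, 0.028], 0.69)]
side charger [([0.534, 0.008, 0.032], 0.61)]
side rear_light [([0.577, 0.015, 0.062], 0.58), ([0.496, -0.27, 0.017], 0.52)]
side light_button_top [([0.498, -0.272, 0.021], 0.75), ([0.515, 0.094, 0.049], 0.61), ([0.53, 0.011, 0.039], 0.18)]
side rocker_pivot [([0.53, 0.01, 0.042], 0.94)]
side front_light [([0.592, 0.092, 0.062], 0.61)]
side helmet_light [([0.573, -0.068, 0.057], 0.52)]
side key_left_top [([0.515, 0.091, 0.052], 0.37)]
```

View pics/top0.png

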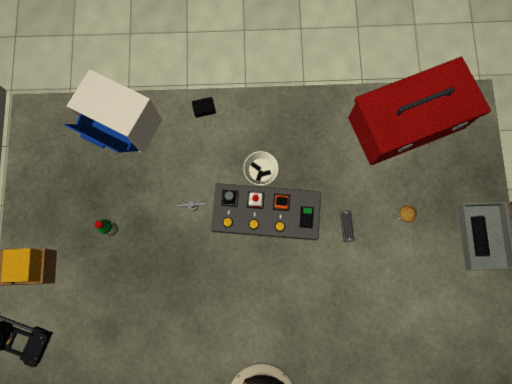

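View pics/side0.png

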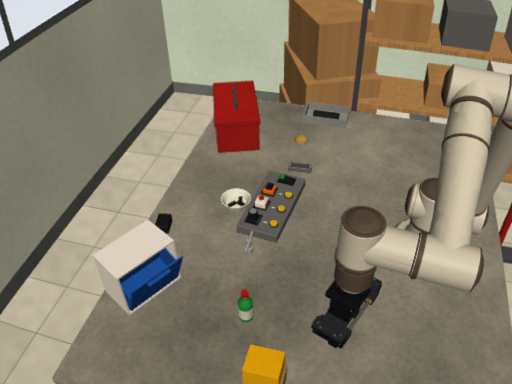

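The top view shows the front light in the left bay (230,197), the white light with its red button in the middle bay (255,199), and the orange helmet light in the right bay (282,202). The keys are at (228,222), (254,224) and (280,226), and the rocker's green half is the far one, at (307,211). I'll fit the charger's pose from the keys.

```bash
cat >> h.py <<'E'
def blobs(im,P,lo,hi,zr,box=(0.4,0.7,-0.25,0.2),amin=8):
    hsv=cv2.cvtColor(im,cv2.COLOR_RGB2HSV); m=cv2.inRange(hsv,lo,hi)>0
    m&=(P[...,2]>zr[0])&(P[...,2]<zr[1])&(P[...,0]>box[0])&(P[...,0]<box[1])&(P[...,1]>box[2])&(P[...,1]<box[3])
    n,L,st,c=cv2.connectedComponentsWithStats(m.astype(np.uint8))
    return [(st[i,4],c[i].round(1),np.median(P[L==i],0).round(4)) for i in range(1,n) if st[i,4]>=amin]
def cols(im,P):
    for nm,lo,hi,z in(("yellow",(18,120,80),(35,255,255),(.03,.06)),("red",(0,150,80),(6,255,255),(.05,.09)),("red2",(172,150,80),(180,255,255),(.05,.09)),("green",(45,100,40),(85,255,255),(.03,.07))):
        for b in blobs(im,P,lo,hi,z): print(nm,*b)
E
python3 - <<'E'
from h import *
im=cv2.imread("pics/top0.png")[...,::-1].copy(); P=cloud("top",np.load("top0.npy")); cols(im,P)
E
```

```text
yellow 66 [227.  221.8] [0.5149 0.0862 0.0454]
yellow 67 [253.2 223.7] [0.5064 0.0072 0.0448]
yellow 67 [279.3 225.8] [ 0.4977 -0.0719  0.0452]
red 30 [255.2 197.7] [ 0.5813 -0.0014  0.0733]
green 57 [306.9 210.2] [ 0.5419 -0.1577  0.0539]
```

>>> {"api": "arm_command", "payload": {
  "rows": [
    {"fingers": 0,"travel": [3,3,-2],"roll": -5},
    {"fingers": 0,"travel": [6,6.3,-3],"roll": -10},
    {"fingers": 0,"travel": [9,9.5,-3],"roll": -15.3},
    {"fingers": 0,"travel": [12,12.6,-3],"roll": -15.3},
    {"fingers": 0,"travel": [15,15.7,-3],"roll": -15.3},
    {"fingers": 0,"travel": [18,18.9,-3],"roll": -15.3},
    {"fingers": 0,"travel": [21,22,-3],"roll": -15.3},
    {"fingers": 0,"travel": [23,24,-3],"roll": -15.3},
    {"fingers": 0,"travel": [23,24,-3],"roll": -15.3},
    {"fingers": 0,"travel": [23,24,-3],"roll": -15.3}
  ]
}}

```text
time_s: 1.8
tcp_pos: [0.3553, 0.2738, 0.2639]
ee_rot: [[0.994, -0.109, 0.001], [-0.109, -0.994, 0.001], [0.001, -0.001, -1.0]]
wrist_force: [0.5, -0.1, 0.5]
gripper_width: 0.17
```

Run:
```python
from h import *
s=sense(); print(s["time_s"],s["tcp_pos"],np.array(s["ee_rot"]).round(4).tolist(),s["gripper_width"],s["wrist_force"]); print(np.array(get_calibration("wrist")["mount"]).round(3).tolist())
R=np.array(s["ee_rot"]); print(R.T@(np.array([.47,-.01,.26])-s["tcp_pos"])*100)
```

```text
1.8 [0.35525334 0.27375771 0.26393461] [[0.994, -0.1089, 0.0007], [-0.1089, -0.994, 0.001], [0.0005, -0.0011, -1.0]] 0.1699517257979048 [ 0.54654489 -0.09588562  0.49995418]
[[-0.001, -0.967, -0.254, 0.07], [1.0, -0.001, 0.0, 0.0], [-0.0, -0.254, 0.967, -0.15], [0.0, 0.0, 0.0, 1.0]]
[14.49741758 26.95725516  0.37206608]
```

>>> {"api": "arm_command", "payload": {
  "rows": [
    {"fingers": 0,"travel": [2.7,3.5,0]},
    {"fingers": 0,"travel": [5.4,7,0]},
    {"fingers": 0,"travel": [8.1,10.5,0]},
    {"fingers": 0,"travel": [10.8,14,0]},
    {"fingers": 0,"travel": [13.5,17.5,0]},
    {"fingers": 0,"travel": [16.2,21,0]},
    {"fingers": 0,"travel": [18.9,24.5,0]},
    {"fingers": 0,"travel": [21.6,28,0]},
    {"fingers": 0,"travel": [21.6,28,0]},
    {"fingers": 0,"travel": [21.6,28,0]}
  ]
}}

```text
validation failed for argument at $.ro...
```

```bash
cat > w.py <<'E'
from h import *
import sys
s=sense(); im,d=capture("wrist"); cv2.imwrite(f"pics/{sys.argv[1]}.png",im[...,::-1]); P=cloud("wrist",d,s)
print(s["time_s"],np.round(s["tcp_pos"],4),s["gripper_width"],np.round(s["wrist_force"],2)); cols(im,P)
E
python3 w.py w1
```

```text
1.8 [0.3553 0.2738 0.2639] 0.1699517257979048 [ 0.55 -0.1   0.5 ]
yellow 464 [398.5  20.3] [0.5152 0.089  0.0439]
yellow 467 [462.1  22.5] [0.5062 0.0103 0.0437]
```

View pics/w1.png

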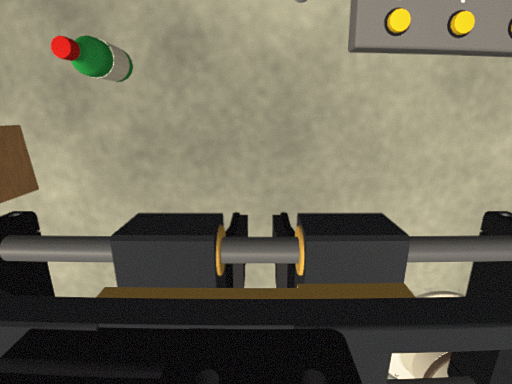

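The view shows the bottle and two keys; the gripper fills the lower half, so I want the TCP about 8 cm nearer the robot than the charger's centre.

>>> {"api": "arm_command", "payload": {
  "rows": [
    {"fingers": 0,"travel": [1.6,3.7,0],"roll": 0},
    {"fingers": 0,"travel": [3.2,7.3,0],"roll": 0},
    {"fingers": 0,"travel": [4.8,11,0],"roll": 0},
    {"fingers": 0,"travel": [6.4,14.6,0],"roll": 0},
    {"fingers": 0,"travel": [8,18.3,0],"roll": 0},
    {"fingers": 0,"travel": [9.6,22,0],"roll": 0},
    {"fingers": 0,"travel": [11.2,25.6,0],"roll": 0},
    {"fingers": 0,"travel": [12.8,29.2,0],"roll": 0},
    {"fingers": 0,"travel": [12.8,29.2,0],"roll": 0},
    {"fingers": 0,"travel": [12.8,29.2,0],"roll": 0}
  ]
}}

```text
time_s: 2.85
tcp_pos: [0.4512, -0.0298, 0.2632]
ee_rot: [[0.994, -0.108, -0.001], [-0.108, -0.994, 0.0], [-0.001, 0.0, -1.0]]
wrist_force: [-0.4, -0.4, -0.6]
gripper_width: 0.006
```

```bash
python3 w.py w2
```

```text
2.85 [ 0.4512 -0.0298  0.2632] 0.006395167794949352 [-0.43 -0.43 -0.57]
yellow 358 [164.5 127.4] [0.5163 0.0863 0.0437]
yellow 357 [225.9 127.4] [0.5072 0.0075 0.0438]
yellow 360 [287.9 127.7] [ 0.4982 -0.0715  0.0438]
red 15 [226.  44.] [ 0.6028 -0.007   0.0549]
red 272 [221.3  61.1] [ 0.5818 -0.0006  0.0721]
red 18 [220.5  82. ] [0.5618 0.0055 0.0535]
green 338 [355.7  84.1] [ 0.542  -0.1573  0.0528]
```

View pics/w2.png

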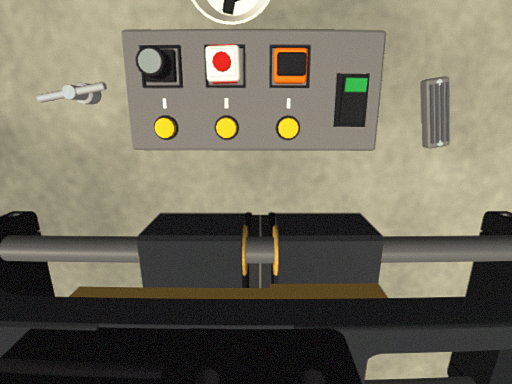

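The wrist view confirms the layout: white light in the middle bay (224,62), key in front of it at (226,127), green half of the rocker at (355,84). Positions agree with the top view to about 1.5 mm. I'll go above the red button now.

>>> {"api": "arm_command", "payload": {
  "rows": [
    {"fingers": 0,"travel": [4.2,-1.4,2],"roll": 0},
    {"fingers": 0,"travel": [8.4,-2.8,4],"roll": 0},
    {"fingers": 0,"travel": [12.6,-4.3,6],"roll": 0},
    {"fingers": 0,"travel": [12.6,-4.3,9],"roll": 0},
    {"fingers": 0,"travel": [12.6,-4.3,12],"roll": 0},
    {"fingers": 0,"travel": [12.6,-4.3,14.5],"roll": 0},
    {"fingers": 0,"travel": [12.6,-4.3,16],"roll": 0},
    {"fingers": 0,"travel": [12.6,-4.3,17],"roll": 0},
    {"fingers": 0,"travel": [12.6,-4.3,17],"roll": 0},
    {"fingers": 0,"travel": [12.6,-4.3,17],"roll": 0}
  ]
}}

```text
time_s: 3.9
tcp_pos: [0.5813, 0.0002, 0.0943]
ee_rot: [[0.994, -0.106, 0.001], [-0.106, -0.994, 0.0], [0.001, -0.0, -1.0]]
wrist_force: [0.3, -0.4, 0.2]
gripper_width: 0.004
```

>>> {"api": "arm_command", "payload": {
  "rows": [
    {"fingers": 0,"travel": [0,0.1,0.5],"roll": 0},
    {"fingers": 0,"travel": [0,0.1,0.9],"roll": 0},
    {"fingers": 0,"travel": [0,0.1,1.1],"roll": 0},
    {"fingers": 0,"travel": [0,0.1,1.2],"roll": 0},
    {"fingers": 0,"travel": [0,0.1,1.3],"roll": 0},
    {"fingers": 0,"travel": [0,0.1,1.3],"roll": 0}
  ]
}}

```text
time_s: 4.5
tcp_pos: [0.5808, -0.0017, 0.0809]
ee_rot: [[0.994, -0.107, 0.001], [-0.107, -0.994, 0.0], [0.001, -0.0, -1.0]]
wrist_force: [-0.2, 0.4, 3.5]
gripper_width: 0.006
```

Contact, 3.5 N at about 3 mm. I'll press a little further.

>>> {"api": "arm_command", "payload": {
  "rows": [
    {"fingers": 0,"travel": [0,0,0.1],"roll": 0},
    {"fingers": 0,"travel": [0,0,0.2],"roll": 0},
    {"fingers": 0,"travel": [0,0,0.3],"roll": 0},
    {"fingers": 0,"travel": [0,0,0.3],"roll": 0},
    {"fingers": 0,"travel": [0,0,0.3],"roll": 0}
  ]
}}

```text
time_s: 5.0
tcp_pos: [0.5809, -0.0017, 0.0793]
ee_rot: [[0.994, -0.107, 0.001], [-0.107, -0.994, -0.0], [0.001, 0.0, -1.0]]
wrist_force: [-3.1, 0.9, 11.6]
gripper_width: 0.008
```

11.6 N, well past the 4.2 N needed, so the button is fully in. I'll lift and move over the rocker.

>>> {"api": "arm_command", "payload": {
  "rows": [
    {"fingers": 0,"travel": [0,0,-2],"roll": 0},
    {"fingers": 0,"travel": [0,0,-5],"roll": 0},
    {"fingers": 0,"travel": [0,2,-7],"roll": 0},
    {"fingers": 0,"travel": [-0.4,5,-7],"roll": 0},
    {"fingers": 0,"travel": [-0.8,9,-7],"roll": 0},
    {"fingers": 0,"travel": [-1.2,13,-7],"roll": 0},
    {"fingers": 0,"travel": [-1.7,15.9,-6],"roll": 0},
    {"fingers": 0,"travel": [-1.7,15.9,-3],"roll": 0},
    {"fingers": 0,"travel": [-1.7,15.9,-0.8],"roll": 0},
    {"fingers": 0,"travel": [-1.7,15.9,-0.8],"roll": 0}
  ]
}}

```text
time_s: 6.0
tcp_pos: [0.5434, -0.1584, 0.0818]
ee_rot: [[0.994, -0.109, -0.008], [-0.109, -0.994, 0.001], [-0.009, 0.0, -1.0]]
wrist_force: [-0.1, 0.3, 0.1]
gripper_width: 0.001
```

Run:
```python
from h import *
s=sense(); print(s["time_s"],s["tcp_pos"],s["wrist_force"])
im,d=capture("top"); cv2.imwrite("pics/t2.png",im[...,::-1]); cols(im,cloud("top",d))
```

```text
6.0 [ 0.54344298 -0.15841106  0.08184138] [-0.13792465  0.28373952  0.09115701]
yellow 66 [226.9 221.8] [0.5148 0.0865 0.0442]
yellow 67 [279.3 225.8] [ 0.4974 -0.072   0.0454]
```

>>> {"api": "arm_command", "payload": {
  "rows": [
    {"fingers": 0,"travel": [0.2,0,0.5],"roll": 0},
    {"fingers": 0,"travel": [0.3,0,1],"roll": 0},
    {"fingers": 0,"travel": [0.3,0,1.5],"roll": 0},
    {"fingers": 0,"travel": [0.3,0,2],"roll": 0},
    {"fingers": 0,"travel": [0.3,0,2.3],"roll": 0},
    {"fingers": 0,"travel": [0.3,0,2.4],"roll": 0},
    {"fingers": 0,"travel": [0.3,0,2.5],"roll": 0},
    {"fingers": 0,"travel": [0.3,0,2.5],"roll": 0}
  ]
}}

```text
time_s: 6.85
tcp_pos: [0.5497, -0.1584, 0.0607]
ee_rot: [[0.994, -0.107, 0.0], [-0.107, -0.994, -0.0], [0.0, 0.0, -1.0]]
wrist_force: [0.0, 0.1, 0.7]
gripper_width: 0.01
```

>>> {"api": "arm_command", "payload": {
  "rows": [
    {"fingers": 0,"travel": [0,0,0.1],"roll": 0},
    {"fingers": 0,"travel": [0,0,0.2],"roll": 0},
    {"fingers": 0,"travel": [0,0,0.3],"roll": 0},
    {"fingers": 0,"travel": [0,0,0.35],"roll": 0},
    {"fingers": 0,"travel": [0,0,0.35],"roll": 0}
  ]
}}

```text
time_s: 7.35
tcp_pos: [0.5501, -0.1584, 0.0577]
ee_rot: [[0.994, -0.107, 0.001], [-0.107, -0.994, -0.0], [0.001, 0.0, -1.0]]
wrist_force: [0.6, 0.8, 4.3]
gripper_width: 0.007
```

4.3 N at the depth expected for fully on. I'll lift, pull back and check from near.

>>> {"api": "arm_command", "payload": {
  "rows": [
    {"fingers": 0,"travel": [0,0,-3],"roll": 0},
    {"fingers": 0,"travel": [0,0,-7],"roll": 0},
    {"fingers": 0,"travel": [-2,-2,-10],"roll": 0},
    {"fingers": 0,"travel": [-5,-5,-13],"roll": 0},
    {"fingers": 0,"travel": [-8,-8,-15],"roll": 0},
    {"fingers": 0,"travel": [-11,-10.5,-15],"roll": 0},
    {"fingers": 0,"travel": [-12.3,-11.5,-15],"roll": 0},
    {"fingers": 0,"travel": [-12.3,-11.5,-15],"roll": 0},
    {"fingers": 0,"travel": [-12.3,-11.5,-15],"roll": 0}
  ]
}}

```text
time_s: 8.25
tcp_pos: [0.4394, -0.0308, 0.2069]
ee_rot: [[0.994, -0.107, -0.0], [-0.107, -0.994, -0.0], [-0.0, 0.0, -1.0]]
wrist_force: [-0.4, 0.0, -0.0]
gripper_width: 0.003
```

```bash
python3 w.py w3; python3 -c "
import cv2;a=cv2.imread('pics/w3.png');cv2.imwrite('pics/w3c.png',cv2.resize(a[:200],None,fx=1.5,fy=1.5))"
```

```text
8.25 [ 0.4394 -0.0308  0.2069] 0.003027751867128253 [-0.4   0.03 -0.  ]
yellow 507 [145.2 119.1] [0.5161 0.0859 0.0437]
yellow 493 [217.5 119.2] [0.5072 0.0076 0.0439]
yellow 500 [291.1 119.7] [ 0.4981 -0.0714  0.0438]
red 21 [210.  18.] [ 6.031e-01 -2.000e-04  5.490e-02]
red 425 [210.7  37.3] [ 0.5815 -0.0009  0.0721]
red 68 [214.7  63.9] [0.5611 0.0016 0.0548]
green 430 [370.6  66.7] [ 0.5433 -0.1578  0.0457]
```

View pics/w3c.png

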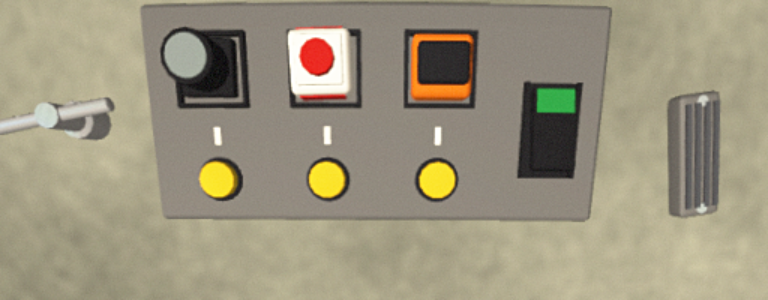

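The rocker is on: the green mark dropped 7 mm, about 0.38 rad. The button is back up and the light is seated. Now the middle key.

>>> {"api": "arm_command", "payload": {
  "rows": [
    {"fingers": 0,"travel": [3.1,-2.3,3],"roll": 0},
    {"fingers": 0,"travel": [6.3,-4.5,5],"roll": 0},
    {"fingers": 0,"travel": [6.3,-4.5,8],"roll": 0},
    {"fingers": 0,"travel": [6.3,-4.5,11],"roll": 0},
    {"fingers": 0,"travel": [6.3,-4.5,13],"roll": 0},
    {"fingers": 0,"travel": [6.3,-4.5,14],"roll": 0},
    {"fingers": 0,"travel": [6.3,-4.5,14],"roll": 0},
    {"fingers": 0,"travel": [6.3,-4.5,14],"roll": 0}
  ]
}}

```text
time_s: 9.1
tcp_pos: [0.508, 0.0069, 0.0675]
ee_rot: [[0.994, -0.108, 0.001], [-0.108, -0.994, -0.0], [0.001, -0.0, -1.0]]
wrist_force: [0.3, 0.4, 0.7]
gripper_width: 0.004
```

>>> {"api": "arm_command", "payload": {
  "rows": [
    {"fingers": 0,"travel": [0,0,0.6],"roll": 0},
    {"fingers": 0,"travel": [0,0,1.1],"roll": 0},
    {"fingers": 0,"travel": [0,0,1.3],"roll": 0},
    {"fingers": 0,"travel": [0,0,1.5],"roll": 0},
    {"fingers": 0,"travel": [0,0,1.65],"roll": 0},
    {"fingers": 0,"travel": [0,0,1.7],"roll": 0},
    {"fingers": 0,"travel": [0,0,1.7],"roll": 0},
    {"fingers": 0,"travel": [0,0,1.7],"roll": 0}
  ]
}}

```text
time_s: 9.9
tcp_pos: [0.5076, 0.0073, 0.0513]
ee_rot: [[0.994, -0.107, 0.001], [-0.107, -0.994, -0.0], [0.001, -0.0, -1.0]]
wrist_force: [-2.9, 0.7, 8.5]
gripper_width: 0.002
```

8.5 N at the key's bottom stop (tip at 40 mm). I'll lift and pull back for a last check.

>>> {"api": "arm_command", "payload": {
  "rows": [
    {"fingers": 0,"travel": [0,0,0],"roll": 0},
    {"fingers": 0,"travel": [0,0,-2],"roll": 0},
    {"fingers": 0,"travel": [0,0,-6],"roll": 0},
    {"fingers": 0,"travel": [-2,2,-10],"roll": 0},
    {"fingers": 0,"travel": [-5,4,-14],"roll": 0},
    {"fingers": 0,"travel": [-6.3,4.5,-17],"roll": 0},
    {"fingers": 0,"travel": [-6.3,4.5,-18],"roll": 0},
    {"fingers": 0,"travel": [-6.3,4.5,-18],"roll": 0},
    {"fingers": 0,"travel": [-6.3,4.5,-18],"roll": 0},
    {"fingers": 0,"travel": [-6.3,4.5,-18],"roll": 0}
  ]
}}

```text
time_s: 10.9
tcp_pos: [0.4392, -0.0307, 0.2281]
ee_rot: [[0.994, -0.108, -0.004], [-0.108, -0.994, -0.001], [-0.004, 0.001, -1.0]]
wrist_force: [1.0, -0.4, -0.7]
gripper_width: 0.01
```

```bash
python3 w.py w4; python3 -c "
import cv2;a=cv2.imread('pics/w4.png');cv2.imwrite('pics/w4c.png',cv2.resize(a[:210],None,fx=1.5,fy=1.5))"
```

```text
10.9 [ 0.4392 -0.0307  0.2281] 0.01009912077748492 [ 0.96 -0.37 -0.66]
yellow 444 [151.9 118. ] [0.5162 0.0862 0.0437]
yellow 433 [220.  118.1] [0.5072 0.0074 0.0439]
yellow 439 [289.1 118.4] [ 0.4982 -0.0715  0.0439]
red 12 [223.5  23. ] [ 0.6026 -0.0109  0.0554]
red 13 [207.  24.] [0.6037 0.0063 0.0545]
red 364 [214.   41.9] [ 0.5814 -0.0007  0.0721]
red 55 [217.3  66.5] [0.561  0.0017 0.0548]
green 394 [363.   68.5] [ 0.5436 -0.1574  0.0458]
```

View pics/w4c.png

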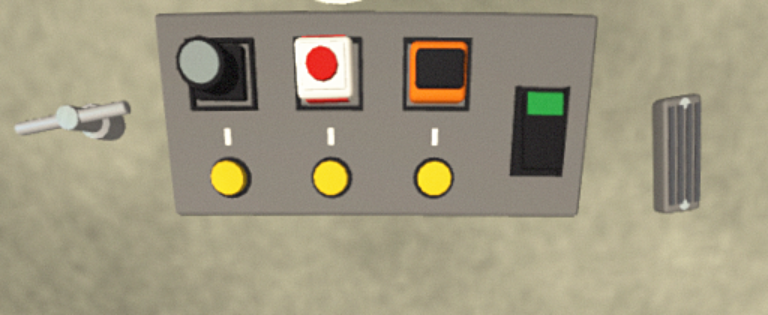

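All three keys are up, the rocker is on, the light is seated and nothing has moved.

```bash
python3 -c "
from station import *
print(finish_job())"
```

```text
the job is handed in; nothing more can be done
None
```

I did the three presses in order with closed fingertips and handed the job in at about 11 s of the 48 s allowed; no verdict was reported.

- **Red button:** I pressed the button on the white light, which sits in the middle bay. The force reached 11.6 N, well past the 4.2 N needed for fully in.
- **Rocker:** I pressed the green half down to its stop at about 4.3 N. The green mark dropped 7 mm, which is about 0.38 rad.
- **Middle key:** I pressed it to its stop at 8.5 N, with the fingertips at 40 mm, and let it come back up.

The last wrist picture and depth show:
- The button is back at its height from before the presses. All three keys are too, to within 0.2 mm.
- The light is seated; its button is within 1 mm of where it was.
- The rocker is still on.
- The two neighbouring lights, the crank puller and the hex set look where they were, and the arm is clear of everything.

I did not look again at the dish (only its edge showed), bell or bottle after the presses; the arm did not go near them. No check failed. Key and button heights measured with the wrist camera read about 1 mm below nominal, within the 2 mm calibration accuracy.

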